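# Dry a washed batch at the phone repair bench

### The job

Dry the washed batch: first shut the dry-air valve fully, then, with the air off, lay every phone frame flat inside the wide tray and every screwdriver inside the narrow tray, and only when all are in, open the valve until its lever points straight along the arm of the set tab. Leave the set tab as it is and do not disturb the bottle, the mug or the finished phone.

Things in the scene. Friction and masses are not known exactly. Their poses are not given: they have to be found in the camera images.
- frame0: a bare aluminium phone frame, a flat slab 120 x 60 x 12 mm; origin at its middle (6 mm above what it lies flat on), x along its 120 mm length, y across its 60 mm width, z through its thickness (either face may be up); 0.1 to 0.2 kg; may be absent
- frame1: a bare aluminium phone frame, a flat slab 120 x 60 x 12 mm; origin at its middle (6 mm above what it lies flat on), x along its 120 mm length, y across its 60 mm width, z through its thickness (either face may be up); 0.1 to 0.2 kg; may be absent
- driver0: a precision screwdriver, 130 mm long over all, with a square aluminium handle 20 x 20 mm and 85 mm long and a thin 6 mm round steel blade; origin on its axis at mid-length (10 mm above what it lies on), x along it towards the blade; the handle reaches from x = -65 to +20 mm, its middle is at x = -22 mm, the blade from +20 to +65 mm; it may lie on any of its four sides; about 0.07 kg; may be absent
- driver1: a precision screwdriver, 130 mm long over all, with a square aluminium handle 20 x 20 mm and 85 mm long and a thin 6 mm round steel blade; origin on its axis at mid-length (10 mm above what it lies on), x along it towards the blade; the handle reaches from x = -65 to +20 mm, its middle is at x = -22 mm, the blade from +20 to +65 mm; it may lie on any of its four sides; about 0.07 kg; may be absent
- driver2: a precision screwdriver, 130 mm long over all, with a square aluminium handle 20 x 20 mm and 85 mm long and a thin 6 mm round steel blade; origin on its axis at mid-length (10 mm above what it lies on), x along it towards the blade; the handle reaches from x = -65 to +20 mm, its middle is at x = -22 mm, the blade from +20 to +65 mm; it may lie on any of its four sides; about 0.07 kg; may be absent
- driver3: a precision screwdriver, 130 mm long over all, with a square aluminium handle 20 x 20 mm and 85 mm long and a thin 6 mm round steel blade; origin on its axis at mid-length (10 mm above what it lies on), x along it towards the blade; the handle reaches from x = -65 to +20 mm, its middle is at x = -22 mm, the blade from +20 to +65 mm; it may lie on any of its four sides; about 0.07 kg; may be absent
- frame_tray: open steel drying tray for the phone frames, the wider of the two trays, fixed to the bench, 168 x 216 x 25 mm: 168 mm along its x, 216 mm along its y, 25 mm high over all, walls and floor 4 mm thick; an aluminium air tube 14 mm thick lies along the top of its +x wall (far from the robot), to 40 mm high; origin under the middle of the tray, on the bench
- driver_tray: open steel drying tray for the screwdrivers, the narrower of the two trays, fixed to the bench, 168 x 130 x 25 mm: 168 mm along its x, 130 mm along its y, 25 mm high over all, walls and floor 4 mm thick; an aluminium air tube 14 mm thick lies along the top of its +x wall (far from the robot), to 40 mm high; origin under the middle of the tray, on the bench
- valve (a joint): opening of the dry-air ball valve, rad: 0 is fully shut (against its stop), grows as the lever turns clockwise seen from above, to 1.6 fully open; it has friction (about 0.2 N m) and stays where it is left
- valve_axis (a point): point on the valve's upright turning axis at the lever's mid height, 95 mm above the bench; its -x axis is the way the lever points when shut (roughly towards the robot); the valve is fixed to the bench by a 90 x 120 mm foot plate
- lever_grip (a point): point on the dark steel lever of the valve to grip it, 82 mm from the turning axis; the lever is a level bar 14 mm wide and 18 mm tall (from 86 to 104 mm above the bench), reaching 105 mm from the axis; the point turns with the lever, its -x axis points outwards along the lever, z up
- set_tab_point (a point): top of the set tab, a small upturned steel tab at the end of a thin flat steel arm under the lever that turns about the same axis; 122 mm from the axis, 72 mm above the bench, so just beyond and below the end of the lever; its -x axis points from the valve axis outwards along the arm; stiff, set beforehand, to be left where it is; the arm's flat top lies 60 mm above the bench, 26 mm below the lever
- solvent: bystander: white bottle, 60 mm in diameter and 150 mm tall, standing beyond the work; origin under its middle
- mug: bystander: dark green mug, 80 mm in diameter and 95 mm tall, beyond the work; origin under its middle
- phone: bystander: finished phone lying flat, 150 x 72 x 9 mm, on the robot's side of the trays; origin under its middle
Not all that is in view belongs to the job. Leave any green or pink look-alike of the driver1 alone.

How it is judged:
On the way, in this order (a step that is already met when the one before it is completed fails the run):
1. the valve is fully shut (opening under 0.09 rad) (value of joint valve below 0.09 rad), for 0.2 s.
2. every frame lies flat in the wide tray and every screwdriver lies in the narrow tray, the valve still shut (x of frame0 in the frame of frame_tray between -0.035 and 0.035 m and y of frame0 in the frame of frame_tray between -0.085 and 0.085 m and z of frame0 in the frame of frame_tray between 0 and 0.03 m and linear speed of each of frame0, frame1, driver0, driver1, driver2, driver3 below 0.03 m/s and (angle between frame0's own z axis and vertical below 0.22 rad or angle between frame0's own z axis and vertical above 2.92 rad) and x of frame1 in the frame of frame_tray between -0.035 and 0.035 m and y of frame1 in the frame of frame_tray between -0.085 and 0.085 m and z of frame1 in the frame of frame_tray between 0 and 0.03 m and (angle between frame1's own z axis and vertical below 0.22 rad or angle between frame1's own z axis and vertical above 2.92 rad) and x of driver0 in the frame of driver_tray between -0.035 and 0.035 m and y of driver0 in the frame of driver_tray between -0.056 and 0.056 m and z of driver0 in the frame of driver_tray between 0 and 0.045 m and angle between driver0's own x axis and vertical between 1.2 and 1.94 rad and x of driver1 in the frame of driver_tray between -0.035 and 0.035 m and y of driver1 in the frame of driver_tray between -0.056 and 0.056 m and z of driver1 in the frame of driver_tray between 0 and 0.045 m and angle between driver1's own x axis and vertical between 1.2 and 1.94 rad and x of driver2 in the frame of driver_tray between -0.035 and 0.035 m and y of driver2 in the frame of driver_tray between -0.056 and 0.056 m and z of driver2 in the frame of driver_tray between 0 and 0.045 m and angle between driver2's own x axis and vertical between 1.2 and 1.94 rad and x of driver3 in the frame of driver_tray between -0.035 and 0.035 m and y of driver3 in the frame of driver_tray between -0.056 and 0.056 m and z of driver3 in the frame of driver_tray between 0 and 0.045 m and angle between driver3's own x axis and vertical between 1.2 and 1.94 rad and value of joint valve below 0.09 rad), for 0.2 s.
3. the lever points along the arm of the set tab within 0.09 rad (angle between the x axis of lever_grip and the x axis of set_tab_point, either way round below 0.09 rad and velocity of joint valve between -0.05 and 0.05 rad/s), for 0.2 s.
At the end, for the whole second after the job is handed in: Lever along the set tab's arm within 0.09 rad, at rest. Each frame flat (0.22 rad) in the wide tray, middle within 35 mm (x) and 85 mm (y) of the tray's; each screwdriver lying in the narrow tray, middle within 35 mm (x) and 56 mm (y) of the tray's; all at rest (all of step 3 and x of frame0 in the frame of frame_tray between -0.035 and 0.035 m and y of frame0 in the frame of frame_tray between -0.085 and 0.085 m and z of frame0 in the frame of frame_tray between 0 and 0.03 m and linear speed of each of frame0, frame1, driver0, driver1, driver2, driver3 below 0.03 m/s and (angle between frame0's own z axis and vertical below 0.22 rad or angle between frame0's own z axis and vertical above 2.92 rad) and x of frame1 in the frame of frame_tray between -0.035 and 0.035 m and y of frame1 in the frame of frame_tray between -0.085 and 0.085 m and z of frame1 in the frame of frame_tray between 0 and 0.03 m and (angle between frame1's own z axis and vertical below 0.22 rad or angle between frame1's own z axis and vertical above 2.92 rad) and x of driver0 in the frame of driver_tray between -0.035 and 0.035 m and y of driver0 in the frame of driver_tray between -0.056 and 0.056 m and z of driver0 in the frame of driver_tray between 0 and 0.045 m and angle between driver0's own x axis and vertical between 1.2 and 1.94 rad and x of driver1 in the frame of driver_tray between -0.035 and 0.035 m and y of driver1 in the frame of driver_tray between -0.056 and 0.056 m and z of driver1 in the frame of driver_tray between 0 and 0.045 m and angle between driver1's own x axis and vertical between 1.2 and 1.94 rad and x of driver2 in the frame of driver_tray between -0.035 and 0.035 m and y of driver2 in the frame of driver_tray between -0.056 and 0.056 m and z of driver2 in the frame of driver_tray between 0 and 0.045 m and angle between driver2's own x axis and vertical between 1.2 and 1.94 rad and x of driver3 in the frame of driver_tray between -0.035 and 0.035 m and y of driver3 in the frame of driver_tray between -0.056 and 0.056 m and z of driver3 in the frame of driver_tray between 0 and 0.045 m and angle between driver3's own x axis and vertical between 1.2 and 1.94 rad); the robot touches nothing.
It fails at once if the set tab was moved (its point by more than 12 mm) (distance of set_tab_point from where it was at the start of the episode above 0.012 m).
It fails at once if the bottle, the mug or the finished phone was moved more than 30 mm (distance of any of solvent, mug, phone from where it was at the start of the episode above 0.03 m).
Of frame0, frame1, driver0, driver1, driver2, driver3 only 4 to 6 are there at a start; the rules pass over those that are not, and their reading is None.
At some moment in a run one of frame0, frame1, driver0, driver1, driver2, driver3 may be knocked a few centimetres aside while the robot is not near it.
Once in a run the grip may slacken for a moment while it holds something.
It also fails if it takes over 210 s, if anything falls off the work surface, if the arm or the gripper's body presses on something with over 40 N, if the wrist force passes 120 N, or if a joint passes its speed limit or range.

### The arm

A 7-joint arm with a two-finger parallel gripper is mounted at the origin on the work surface. World frame = base frame: x ahead of the robot, y to its left, z up, the work surface at z = 0. Lengths are in m, angles in rad, forces in N, time in s.
With the tool pointing down it reaches from about 0.425 to 0.925 m from the base axis. Payload 6.8 kg.
Tool frame: the origin (TCP) lies between the finger pads; the fingertips stand 17 mm ahead of it and the grasp point (between the pads) lies 2 mm behind it; z points along the fingers, x is the direction in which the jaws open and shut, and the axes are right-handed (so a half turn about z gives the same grasp; the last joint's range is limited). The gripper opens to 85 mm and grips with 20 to 120 N. Pads are 22 mm wide; open, the fingers measure 114 mm over their backs; the gripper's body (76 mm by 85 mm) begins 54 mm behind the grasp point. The pads swing forward as they close: fully open they stand 13 mm farther back than shut.
Start: joints at [1.217, 0.477, 0.022, 1.555, -0.011, 1.109, -0.083], TCP at [0.164, -0.655, 0.248] pointing down, gripper open.
Joint ranges: [-2.96, 2.96], [-0.34, 2.1], [-1.41, 1.46], [0.24, 2.44], [-1.37, 4.51], [0.17, 1.92], [-2.96, 2.96]. Speed limits (rad/s): [2.39, 2.39, 3.14, 3.14, 3.14, 3.14, 3.14].

### API

Orientations are given as a unit quaternion [w, x, y, z].
In Python, from station import readout, read_camera, get_calibration, bot, models gives the robot as it stands.
- The arm moves only by the tool carry_out, never from a script. Its argument "deltas" is a list of rows, each a list of 2 entries, a list of its own where there are three numbers: the shift along the tool's x, y, z in cm, then the turn about the tool's z in degrees. A call has 1 to 10 rows; each row is the pose to reach, as a shift and turn from the pose measured when the call began, along the tool's axes at that moment; what a row does not reach only later rows make up. A row lasts 1/8 s, in which the tool goes at most 62.5 mm and 10.7 degrees, less where a joint would pass 70% of its speed; a pose out of reach is approached as far as the arm can. A call with a gripper value outside its range is refused whole. "hand" is the opening, from 0 (shut) to 1 (fully open), set as the call begins (left out, the last holds). The fingers move at their own pace and stop on an object; "newtons" is the grip in N (left out, the last holds). Time passes only in rows, so rows that repeat a pose let the fingers close. It gives the time, the measured TCP pose, the force and the opening at its end, in the units of the state.
- readout.get_obs(): the state, without advancing time (a new reading comes with each control period).
- read_camera(name): name is "scene" or "top" or "wrist"; returns the picture (400x640x3 uint8, red, green, blue); there is no depth.
- get_calibration(name): a dict with "fov_y" (degrees; the focal length in pixels is half the picture's height over the tangent of half this angle, whatever the lens; pixels are square), "cx", "cy" (the principal point, pixels), "D" ([k1, k2, p1, p2, k3] as OpenCV has them; the pictures are not rectified), "world_from_camera" (4x4, takes a point from camera to world coordinates). Camera axes: x right, y down, z forward; pixel columns grow to the right and rows downward; lengths in m; the calibration is good to about 2 mm. A picture is of the moment at which its call begins: read the wrist's pose just before it. get_calibration takes no time and is no camera call; for the wrist camera it gives the pose at the moment of the call.
- bot.hand_in(): hands the job in, once; it reports no verdict.
Trained networks look in the newest picture that a camera, given by its name, has taken for a name from the list of things; names that differ only in an ending like _2 or _b are one class to them, and where a whole thing is asked for, a point or a joint stands for the part that bears it (a point fixed in the world has none). Each returns a list of dicts, best first, with "score" (0 to 1); they miss things now and then, are a little off and sometimes report something else, mostly with a low value. They report only what shows in the picture. A call takes as long as a camera call. They do not tell look-alikes from the thing itself.
- models.spot_in(query, camera): "centre" ([row, column] in pixels, amid what is visible of it).
The state is a dict: "t": time; "q": joint angles; "joint_vel": joint speeds; "joint_torque": joint torques, N m; "eef_pos": TCP position; "tool_rot": TCP orientation; "contact_force": force on the tool from outside, world axes, zero at the start; "torque": the same for the moment, N m; "gripper_width": opening from 0.0 (shut) to 1.0 (fully open).
Only numpy, scipy, OpenCV 4.12 (cv2) and the standard library are available. Lean on these libraries where they do the work, as an engineer would, in place of code of your own. Each camera call takes 0.05 s, during which the arm holds its last target. There are 200 camera calls.

## Working session

There is one attempt and no reset: what is moved stays moved. The work goes in short steps, Python scripts to look and compute and a tool call to move; the robot and the scene stay as the last step left them, time stands still between calls to the robot, and variables do not carry over. Pictures are saved under pics/ and viewed, about 12 in all and at most 16, crops included, and the job is handed in when it is done.

Besides the shell and the picture viewer there is one more tool, called after "Call:" as name([rows], argument=value, ...), one row to a line, values as JSON. carry_out: Moves the arm, as the interface text tells. Its arguments: {"type":"object","properties":{"deltas":{"type":"array"},"hand":{"type":"number"},"newtons":{"type":"number"}},"required":["deltas"]}

```bash
ls; mkdir -p pics; cat > h.py <<'E'
import numpy as np, cv2
from station import readout, read_camera, get_calibration, bot, models
def K(c):
    f=200/np.tan(np.radians(c['fov_y'])/2)
    return np.array([[f,0,c['cx']],[0,f,c['cy']],[0,0,1.]])
def p2w(c,col,row,z):
    n=cv2.undistortPoints(np.array([[[col,row]]],float),K(c),np.array(c['D'],float))[0,0]
    T=np.array(c['world_from_camera']);d=T[:3,:3]@[n[0],n[1],1];o=T[:3,3]
    return o+d*(z-o[2])/d[2]
def w2p(c,P):
    T=np.linalg.inv(np.array(c['world_from_camera']));P=np.atleast_2d(np.array(P,float))
    return cv2.projectPoints(P,cv2.Rodrigues(T[:3,:3])[0],T[:3,3],K(c),np.array(c['D'],float))[0][:,0]
def rot(q):
    from scipy.spatial.transform import Rotation as R
    return R.from_quat([q[1],q[2],q[3],q[0]]).as_matrix()
def save(im,n): cv2.imwrite('pics/'+n,cv2.cvtColor(im,cv2.COLOR_RGB2BGR))
E
python3 - <<'E'
from h import *
np.set_printoptions(precision=3,suppress=True)
o=readout.get_obs();print(o);print(rot(o['tool_rot']))
for n in['top','scene']:
    im=read_camera(n);save(cv2.resize(im,(800,500)),n+'0.png');cv2.imwrite(f'pics/{n}raw0.png',im[:,:,::-1])
    c=get_calibration(n);print(n,c)
    for q in ['frame0','driver0','frame_tray','driver_tray','valve_axis','lever_grip','set_tab_point','phone','solvent','mug']:
        for d in models.spot_in(q,n)[:6]: print(q,np.round(d['centre']),round(d['score'],2),p2w(c,d['centre'][1],d['centre'][0],0.01))
E
```

```text
pics
{'t': 0.0, 'q': array([ 1.217,  0.478,  0.022,  1.556, -0.012,  1.109, -0.083]), 'joint_vel': array([ 0.   , -0.002, -0.001, -0.001, -0.001,  0.   ,  0.002]), 'joint_torque': array([  0.001, -59.644,   1.608, -28.119,   0.012,   0.009,  -0.   ]), 'eef_pos': array([ 0.164, -0.654,  0.247]), 'tool_rot': array([-0.001,  0.788, -0.615, -0.001]), 'contact_force': array([ 0.06 , -0.349,  0.726]), 'torque': array([0.015, 0.01 , 0.005]), 'gripper_width': 1.0052371103135145}
[[ 0.243 -0.97  -0.001]
 [-0.97  -0.243  0.002]
 [-0.002  0.    -1.   ]]
top {'fov_y': 46.05207652840696, 'cx': 318.7349319837534, 'cy': 200.88380398606216, 'D': array([-0.104,  0.   ,  0.   ,  0.   ,  0.   ]), 'world_from_camera': array([[-0.021, -0.994,  0.111,  0.358],
       [-1.   ,  0.021, -0.006,  0.051],
       [ 0.004, -0.112, -0.994,  1.376],
       [ 0.   ,  0.   ,  0.   ,  1.   ]])}
frame0 [167. 216.] 0.58 [0.617 0.345 0.01 ]
driver0 [271. 179.] 0.82 [0.314 0.453 0.01 ]
driver0 [290. 259.] 0.79 [0.256 0.221 0.01 ]
driver0 [202. 169.] 0.65 [0.519 0.484 0.01 ]
driver0 [232. 207.] 0.62 [0.428 0.37  0.01 ]
dr
[... 1133 characters left out ...]
53. 379.] 0.55 [0.437 0.266 0.01 ]
driver0 [278. 325.] 0.53 [0.608 0.222 0.01 ]
frame_tray [156. 210.] 0.9 [ 0.574 -0.392  0.01 ]
driver_tray [182. 249.] 0.8 [ 0.548 -0.204  0.01 ]
valve_axis [227. 270.] 0.58 [ 0.612 -0.017  0.01 ]
lever_grip [208. 274.] 0.77 [ 0.554 -0.064  0.01 ]
lever_grip [312. 357.] 0.25 [0.616 0.351 0.01 ]
set_tab_point [223. 268.] 0.78 [ 0.604 -0.032  0.01 ]
phone [134. 287.] 0.72 [ 0.303 -0.302  0.01 ]
phone [226. 268.] 0.67 [ 0.614 -0.024  0.01 ]
phone [250. 384.] 0.55 [0.418 0.268 0.01 ]
solvent [269. 253.] 0.73 [0.74  0.067 0.01 ]
solvent [207. 276.] 0.25 [ 0.549 -0.062  0.01 ]
mug [227. 204.] 0.78 [ 0.758 -0.147  0.01 ]
mug [136. 285.] 0.63 [ 0.313 -0.301  0.01 ]
```

```bash
python3 - <<'E'
import cv2
a=cv2.imread('pics/topraw0.png')[80:310,140:300];cv2.imwrite('pics/a.png',cv2.resize(a,None,fx=2.6,fy=2.6,interpolation=cv2.INTER_CUBIC))
b=cv2.imread('pics/topraw0.png')[80:280,280:540];cv2.imwrite('pics/b.png',cv2.resize(b,None,fx=3,fy=3,interpolation=cv2.INTER_CUBIC))
E
```

```text
(no output)
```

View pics/a.png

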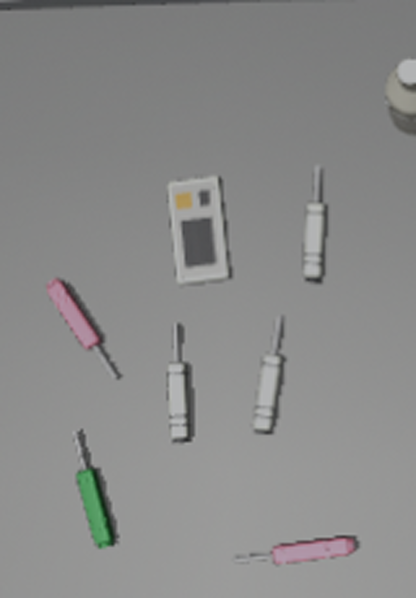

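View pics/b.png

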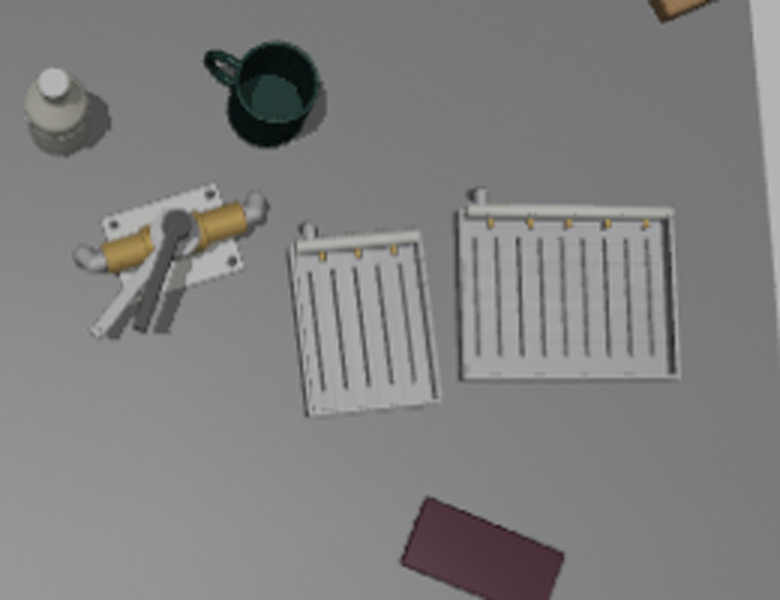

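```bash
python3 - <<'E'
from h import *
np.set_printoptions(precision=3,suppress=True)
c=get_calibration('top')
A=lambda u,v,z:p2w(c,140+u/2.6,80+v/2.6,z)
B=lambda u,v,z:p2w(c,280+u/3,80+v/3,z)
ang=lambda a,b:np.degrees(np.arctan2((b-a)[1],(b-a)[0]))
ax=B(176,222,.11);le=B(143,328,.104);ta=B(97,331,.072);print('axis',ax,'lever end',le,ang(ax,le),np.linalg.norm((le-ax)[:2]),'tab',ta,ang(ax,ta),np.linalg.norm((ta-ax)[:2]))
p1=B(90,260,.05);p2=B(258,208,.05);print('pipe',p1,p2,ang(p1,p2))
f=[B(*p,.004) for p in((105,215),(214,185),(240,262))];print('foot',f,ang(f[0],f[1]))
f=[A(*p,.012) for p in((168,183),(218,176),(229,276),(178,283))];print('frame',np.mean(f,0),ang(f[2],f[1]),ang(f[3],f[0]),np.linalg.norm(f[1]-f[2]),np.linalg.norm(f[0]-f[1]))
for t,e in(((318,167),(312,277)),((177,323),(179,438)),((281,317),(262,430))):
    a=A(*t,.01);b=A(*e,.012);print('drv',(a+b)/2,ang(b,a),np.linalg.norm(a-b))
for n,q in(('dt',[(293,243),(420,232),(440,400),(309,414)]),('ft',[(461,208),(672,207),(679,377),(460,379)])):
    f=[B(*p,.025) for p in q];print(n,f,np.mean(f,0),ang(f[3],f[0]),ang(f[2],f[1]),ang(f[1],f[0]),ang(f[2],f[3]))
E
```

```text
axis [ 0.628 -0.014  0.11 ] lever end [0.532 0.019 0.104] 161.4516146718926 0.10160906848338931 tab [0.535 0.061 0.072] 141.59292490082194 0.11981316801067654
pipe [0.606 0.066 0.05 ] [ 0.653 -0.096  0.05 ] -73.67852878550235
foot [array([0.66 , 0.051, 0.004]), array([ 0.688, -0.058,  0.004]), array([ 0.61 , -0.081,  0.004])] -75.44208941545138
frame [0.615 0.344 0.012] 6.420758325628105 6.171316746703399 0.11643107323192842 0.05799447291474703
drv [0.621 0.211 0.011] -3.2950744649565435 0.12729514306121803
drv [0.444 0.366 0.011] 1.3393065618896496 0.12940676702098294
drv [0.449 0.261 0.011] -9.750979743541182 0.12828324941464866
dt [array([ 0.624, -0.132,  0.025]), array([ 0.632, -0.257,  0.025]), array([ 0.467, -0.269,  0.025]), array([ 0.456, -0.141,  0.025])] [ 0.545 -0.2    0.025] 3.229019069522305 4.075793228207241 94.00128029147692 94.787329078795
ft [array([ 0.656, -0.299,  0.025]), array([ 0.654, -0.513,  0.025]), array([ 0.484, -0.508,  0.025]), array([ 0.487, -0.289,  0.025])] [ 0.57  -0.402  0.025] -3.270937239016351 -1.6393560031537842 89.54070503883308 89.27164221311094
```

View pics/scene0.png

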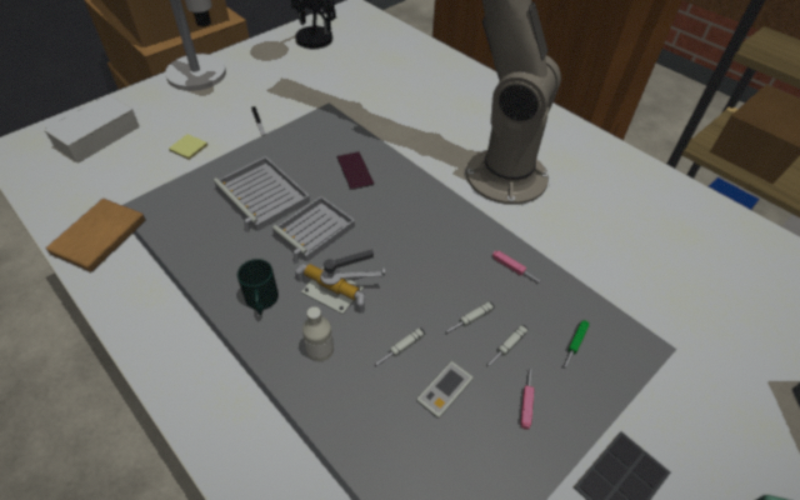

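View pics/top0.png

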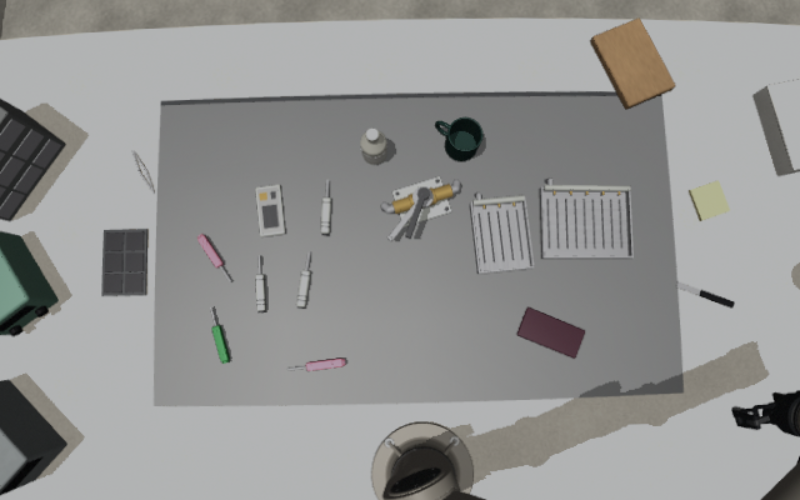

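```bash
cat >> h.py <<'E'
def go(x,y,z,yaw,rows=None):
    """print shift (cm) and turn (deg) in current tool axes; yaw = world angle (deg) of jaw axis, mod 180"""
    o=readout.get_obs();R=rot(o['tool_rot']);d=R.T@(np.array([x,y,z])-o['eef_pos'])*100
    cy=np.degrees(np.arctan2(R[1,0],R[0,0]));t=(cy-yaw+90)%180-90
    print('t',round(o['t'],2),'pos',np.round(o['eef_pos'],4),'yaw',round(cy,1),'q',np.round(o['q'],2),'-> d',np.round(d,2),'turn',round(t,1),'or',round(t-180*np.sign(t),1))
E
python3 -c "
from h import *
go(.55,.012,.25,71.5)"
```

```text
t 1.1 pos [ 0.1643 -0.6547  0.2483] yaw -75.9 q [ 1.22  0.48  0.02  1.56 -0.01  1.11 -0.08] -> d [-55.28 -53.64  -0.17] turn 32.6 or -147.4
```

Call:
carry_out([
  [[-5,-5,0],3],
  [[-10,-9.5,0],6],
  [[-14,-13.5,0],9],
  [[-18,-17.5,0],12],
  [[-22,-21.5,0],15],
  [[-26.5,-25.5,0],18],
  [[-31,-30,0],21],
  [[-35,-34,0],24],
  [[-39.5,-38.5,0],27],
  [[-44,-42.5,0],30],
], hand=1)

```text
t: 2.35
eef_pos: [0.4705, -0.1228, 0.2487]
tool_rot: [0.0, -0.602, 0.799, -0.001]
contact_force: [0.9, -0.7, -0.3]
gripper_width: 0.996
```

```bash
python3 -c "
from h import *
go(.55,.012,.25,71.5)"
```

```text
t 2.35 pos [ 0.4705 -0.1228  0.2487] yaw -106.0 q [ 0.37  0.18 -0.27  1.98  0.06  0.99 -1.78] -> d [-15.16  -3.92  -0.12] turn 2.5 or -177.5
```

Call:
carry_out([
  [[-5,-1.3,0],1],
  [[-10,-2.6,0],2],
  [[-15.2,-3.9,0],2.5],
  [[-15.2,-3.9,0],2.5],
  [[-15.2,-3.9,0],2.5],
])

```text
t: 2.98
eef_pos: [0.5497, 0.012, 0.2486]
tool_rot: [0.0, -0.584, 0.812, -0.001]
contact_force: [-0.3, -0.9, -0.1]
gripper_width: 1.003
```

```bash
python3 - <<'E'
from h import *
go(.55,.012,.097,71.5)
c=get_calibration('wrist');im=read_camera('wrist');save(im,'w1.png');print(c)
for q in ['lever_grip','valve_axis','set_tab_point']:
    for d in models.spot_in(q,'wrist')[:2]: print(q,d,p2w(c,d['centre'][1],d['centre'][0],.1))
E
```

```text
t 2.98 pos [0.5497 0.012  0.2486] yaw -108.5 q [ 0.14  0.29 -0.34  1.84  0.11  1.03 -2.13] -> d [-2.000e-02 -1.000e-02  1.516e+01] turn -0.0 or 180.0
{'fov_y': 58.21842185183686, 'cx': 319.3571561751333, 'cy': 199.6372170315223, 'D': array([-0.07490666,  0.        ,  0.        ,  0.        ,  0.        ]), 'world_from_camera': array([[-0.31772271, -0.91329722, -0.25483421,  0.61496451],
       [-0.94818253,  0.30644962,  0.08389587, -0.00991972],
       [ 0.00147198,  0.26828497, -0.96333847,  0.37372261],
       [ 0.        ,  0.        ,  0.        ,  1.        ]])}
lever_grip {'centre': [120.6, 317.1], 'score': 0.75} [ 0.60127836 -0.00397812  0.1       ]
valve_axis {'centre': [91.1, 314.1], 'score': 0.76} [ 0.62223352 -0.00870887  0.1       ]
set_tab_point {'centre': [121.4, 297.0], 'score': 0.81} [0.60551658 0.01046949 0.1       ]
```

View pics/w1.png

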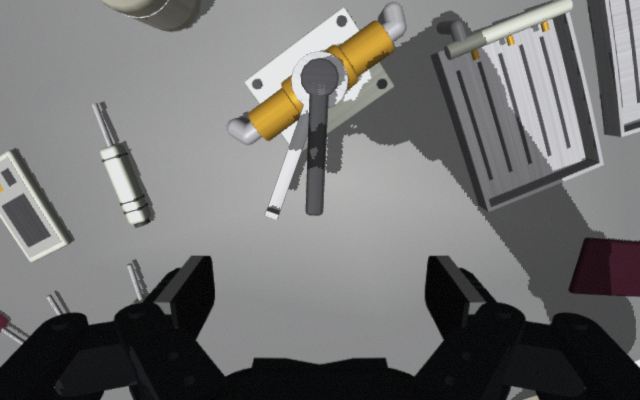

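```bash
python3 - <<'E'
from h import *
np.set_printoptions(precision=4,suppress=True)
c=get_calibration('wrist')
ang=lambda a,b:np.degrees(np.arctan2((b-a)[1],(b-a)[0]))
P=lambda u,v,z:p2w(c,u,v,z)
ax=P(320,77,.11);le=P(315.5,213,.104);l0=P(318,110,.104);ta=P(272,211,.072)
print(ax,le,ang(ax,le),ang(l0,le),np.linalg.norm(ax-le),ta,ang(ax,ta),np.linalg.norm((ax-ta)[:2]))
f=[P(*p,.004) for p in((246,84),(342,9),(394,85))];print(f,ang(f[0],f[1]),ang(f[2],f[1]), (f[0]+f[2])/2)
p=P(240,128,.05),P(393,22,.05);print(ang(*p))
x=.632-.08*0;print()
E
```

```text
[ 0.6297 -0.017   0.11  ] [0.5341 0.0189 0.104 ] 159.38394912116277 159.85827511499227 0.10225416148609989 [0.5386 0.0582 0.072 ] 140.43907376083732 0.1181313888637893
[array([0.6531, 0.0521, 0.004 ]), array([ 0.6884, -0.0592,  0.004 ]), array([ 0.6053, -0.0866,  0.004 ])] -72.43285544145772 18.252583270799782 [ 0.6292 -0.0173  0.004 ]
-74.97203380398287
```

```bash
python3 -c "
from h import *
go(.554,.0106,.096,69.8)"
```

```text
t 3.17 pos [0.5496 0.011  0.2489] yaw -108.7 q [ 0.14  0.29 -0.34  1.84  0.11  1.03 -2.13] -> d [-0.12 -0.41 15.29] turn 1.5 or -178.5
```

Call:
carry_out([
  [[-0.1,-0.4,5],1],
  [[-0.1,-0.4,10],1.5],
  [[-0.1,-0.4,13],1.5],
  [[-0.1,-0.4,15.2],1.5],
  [[-0.1,-0.4,15.2],1.5],
  [[-0.1,-0.4,15.2],1.5],
], hand=0.5)

```text
t: 3.92
eef_pos: [0.5545, 0.0101, 0.0979]
tool_rot: [0.001, -0.572, 0.82, -0.001]
contact_force: [-0.4, -0.6, 0.5]
gripper_width: 0.499
```

Call:
carry_out([
  [[0,0,0],0],
  [[0,0,0],0],
  [[0,0,0],0],
  [[0,0,0],0],
  [[0,0,0],0],
], hand=0, newtons=30)

```text
t: 4.55
eef_pos: [0.5556, 0.0109, 0.0992]
tool_rot: [0.002, -0.573, 0.82, -0.002]
contact_force: [-0.7, 1.7, 6.4]
gripper_width: 0.156
```

```bash
cat >> h.py <<'E'
AX=np.array([.629,-.017])
def arc(th0,th1,n,r=.08):
    """rows moving grip about valve axis from lever angle th0 to th1 (world deg), in current tool axes, relative to pose now"""
    o=readout.get_obs();R=rot(o['tool_rot'])
    p=lambda t:np.r_[AX+r*np.array([np.cos(np.radians(t)),np.sin(np.radians(t))]),0]
    for t in np.linspace(th0,th1,n+1)[1:]:
        d=R.T@(p(t)-p(th0))*100; print([[round(d[0],1),round(d[1],1),0],round(th0-t,1)])
E
python3 -c "
from h import *
o=readout.get_obs();print(o['eef_pos'],o['gripper_width'],o['contact_force'])
d=o['eef_pos'][:2]-AX;print(np.degrees(np.arctan2(d[1],d[0])),np.hypot(*d))
arc(159.8,198,8)"
```

```text
[0.5555933  0.01089458 0.0992169 ] 0.15625848338416629 [-0.66749555  1.69472544  6.37060314]
159.19318798535838 0.07852802354457732
[[np.float64(0.7), np.float64(-0.0), 0], np.float64(-4.8)]
[[np.float64(1.3), np.float64(-0.1), 0], np.float64(-9.6)]
[[np.float64(2.0), np.float64(-0.2), 0], np.float64(-14.3)]
[[np.float64(2.6), np.float64(-0.4), 0], np.float64(-19.1)]
[[np.float64(3.2), np.float64(-0.7), 0], np.float64(-23.9)]
[[np.float64(3.8), np.float64(-1.0), 0], np.float64(-28.6)]
[[np.float64(4.4), np.float64(-1.3), 0], np.float64(-33.4)]
[[np.float64(4.9), np.float64(-1.7), 0], np.float64(-38.2)]
```

Call:
carry_out([
  [[0.7,0,0],-4.8],
  [[1.3,-0.1,0],-9.6],
  [[2.0,-0.2,0],-14.3],
  [[2.6,-0.4,0],-19.1],
  [[3.2,-0.7,0],-23.9],
  [[3.8,-1.0,0],-28.6],
  [[4.4,-1.3,0],-33.4],
  [[4.4,-1.3,0],-33.4],
])

```text
t: 5.55
eef_pos: [0.5538, -0.034, 0.0995]
tool_rot: [-0.003, 0.785, -0.62, 0.003]
contact_force: [2.9, 3.7, -3.6]
gripper_width: 0.156
```

```bash
python3 -c "
from h import *
o=readout.get_obs();print(o['eef_pos'],o['gripper_width'],o['contact_force'],o['torque'],o['q'])
d=o['eef_pos'][:2]-AX;t=np.degrees(np.arctan2(d[1],d[0]))%360;print(t,np.hypot(*d))
R=rot(o['tool_rot']);print(np.degrees(np.arctan2(R[1,0],R[0,0])))
arc(t,t+8,4)"
```

```text
[ 0.55375608 -0.03403529  0.09947331] 0.15554812571657303 [ 2.86191143  3.71474055 -3.56048824] [ 0.65772217 -0.69112023  0.37764511] [ 0.28971693  0.50435592 -0.43208709  1.94939636  0.3033337   0.74275244
 -1.65621771]
192.7567591348662 0.07714822733926562
-76.61872574549247
[[np.float64(0.3), np.float64(-0.0), 0], np.float64(-2.0)]
[[np.float64(0.6), np.float64(-0.0), 0], np.float64(-4.0)]
[[np.float64(0.8), np.float64(-0.0), 0], np.float64(-6.0)]
[[np.float64(1.1), np.float64(-0.1), 0], np.float64(-8.0)]
```

Call:
carry_out([
  [[0.3,0,0],-2],
  [[0.5,0,0],-3],
  [[0.7,0,0],-4],
  [[0.8,0,0],-5],
])

```text
t: 6.05
eef_pos: [0.5548, -0.0374, 0.0994]
tool_rot: [-0.005, 0.811, -0.584, 0.001]
contact_force: [-2.3, 15.2, -0.4]
gripper_width: 0.157
```

```bash
cat > v.py <<'E'
from h import *
o=readout.get_obs();print(o['t'],o['eef_pos'],o['gripper_width'],o['contact_force'],o['torque'])
d=o['eef_pos'][:2]-AX;t=np.degrees(np.arctan2(d[1],d[0]))%360;print(t,np.hypot(*d))
R=rot(o['tool_rot']);print(np.degrees(np.arctan2(R[1,0],R[0,0])))
E
python3 v.py
```

```text
6.05 [ 0.55479368 -0.03738181  0.09943398] 0.1566495765786916 [-2.29639142 15.24631189 -0.39094635] [ 3.10999973  0.49816167 -0.88239046]
195.35835957085789 0.07695450397912253
-71.51952155610428
```

Call:
carry_out([
  [[0.2,0,0],0],
  [[0.2,0,0],0],
])

```text
t: 6.3
eef_pos: [0.5548, -0.0373, 0.0995]
tool_rot: [-0.005, 0.811, -0.585, -0.001]
contact_force: [-1.1, 8.2, -0.7]
gripper_width: 0.158
```

Call:
carry_out([
  [[-0.1,0,0],0],
  [[-0.1,0,0],0],
  [[-0.1,0,0],0],
  [[-0.1,0,-4],0],
  [[-0.1,0,-9],0],
  [[-0.1,0,-14],0],
  [[-0.1,0,-17],0],
  [[-0.1,0,-17],0],
], hand=0.5)

```text
t: 7.3
eef_pos: [0.555, -0.0383, 0.2722]
tool_rot: [-0.006, 0.811, -0.585, 0.002]
contact_force: [0.6, -0.1, -0.6]
gripper_width: 0.5
```

```bash
python3 - <<'E'
from h import *
np.set_printoptions(precision=4,suppress=True)
c=get_calibration('wrist');im=read_camera('wrist');save(im,'w2.png')
go(.621,.211,.25,87)
E
```

```text
t 7.35 pos [ 0.5539 -0.0384  0.2703] yaw -71.6 q [ 0.4   0.3  -0.53  1.8   0.16  1.08 -1.44] -> d [-21.53 -14.22   2.29] turn 21.4 or -158.6
```

View pics/w2.png

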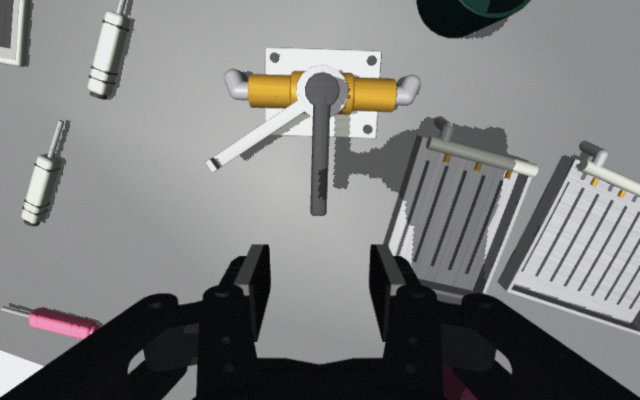

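```bash
cat >> h.py <<'E'
def look(x,y,name,win=.1,z=.02,cam='wrist'):
    """segment bright unsaturated blob near world (x,y); fit rect"""
    c=get_calibration(cam);im=read_camera(cam);save(im,name+'.png')
    hsv=cv2.cvtColor(im,cv2.COLOR_RGB2HSV)
    m=((hsv[...,2]>165)&(hsv[...,1]<60)).astype(np.uint8)
    m=cv2.morphologyEx(m,cv2.MORPH_CLOSE,np.ones((5,5),np.uint8))
    out=[]
    for k in cv2.findContours(m,cv2.RETR_EXTERNAL,cv2.CHAIN_APPROX_NONE)[0]:
        if cv2.contourArea(k)<(150 if cam=='wrist' else 20): continue
        w=np.array([p2w(c,*p[0],z)[:2] for p in k]);
        r=cv2.minAreaRect((w*1000).astype(np.float32));ctr=np.array(r[0])/1000
        if np.hypot(*(ctr-[x,y]))>win: continue
        b=cv2.boxPoints(r);e=[b[1]-b[0],b[2]-b[1]];L=max(e,key=np.linalg.norm)
        out.append((ctr,np.round(sorted(r[1])),np.degrees(np.arctan2(L[1],L[0]))%180))
        print('ctr',np.round(ctr,4),'size mm',np.round(sorted(r[1])),'ang',round(out[-1][2],1))
    return im,c
E
python3 - <<'E'
from h import *
ang=lambda a,b:np.degrees(np.arctan2((b-a)[1],(b-a)[0]))%360
c=get_calibration('wrist');a=p2w(c,321,90,.11);l=p2w(c,319,213,.104);l0=p2w(c,320,120,.104);t=p2w(c,212,162,.072)
print('axis',a,'lever',ang(a,l),ang(l0,l),'tab',ang(a,t),t)
look(.621,.211,'top1',.4,.015,'top')
go(.603,.212,.25,86.7)
E
```

```text
axis [ 0.62774914 -0.01498084  0.11      ] lever 197.49392511107237 197.8006847608742 tab 140.125099816179 [0.53762658 0.06030627 0.072     ]
ctr [0.2507 0.2302] size mm [ 17. 100.] ang 98.4
ctr [0.4291 0.2676] size mm [16. 80.] ang 170.9
ctr [0.4443 0.3683] size mm [ 15. 123.] ang 0.2
ctr [0.5232 0.492 ] size mm [16. 84.] ang 34.3
ctr [0.5707 0.0443] size mm [18. 70.] ang 145.4
ctr [0.6    0.2139] size mm [15. 78.] ang 176.9
ctr [0.6152 0.346 ] size mm [ 57. 115.] ang 5.9
ctr [0.6385 0.0123] size mm [53. 75.] ang 105.1
ctr [0.7947 0.1022] size mm [24. 25.] ang 179.1
ctr [0.5233 0.2479] size mm [1156. 1631.] ang 90.9
t 7.4 pos [ 0.5532 -0.0384  0.2691] yaw -71.6 q [ 0.4   0.3  -0.53  1.8   0.16  1.08 -1.44] -> d [-22.17 -12.61   2.15] turn 21.7 or -158.3
```

Call:
carry_out([
  [[-5,-3,0],5],
  [[-10,-6,0],10],
  [[-15,-9,1],15],
  [[-20,-11.5,1.5],20],
  [[-22.2,-12.6,2],21.7],
  [[-22.2,-12.6,2],21.7],
  [[-22.2,-12.6,2],21.7],
], hand=0.6)

```text
t: 8.28
eef_pos: [0.6025, 0.2105, 0.2502]
tool_rot: [0.003, -0.686, 0.727, 0.002]
contact_force: [-0.7, -0.4, 0.2]
gripper_width: 0.601
```

```bash
python3 - <<'E'
from h import *
look(.6,.214,'w3',.07,.015)
go(.602,.213,.021,86.9)
E
```

```text
t 8.32 pos [0.6029 0.2101 0.2506] yaw -93.4 q [-0.06  0.46 -0.51  1.62  0.24  1.12 -2.26] -> d [-0.12  0.18 22.97] turn -0.3 or 179.7
```

Call:
carry_out([
  [[-0.2,0.2,5],0],
  [[-0.2,0.2,10],0],
  [[-0.2,0.2,15],0],
  [[-0.2,0.2,19],0],
  [[-0.2,0.2,22],0],
  [[-0.2,0.2,22.8],0],
  [[-0.2,0.2,22.8],0],
])

```text
t: 9.2
eef_pos: [0.6022, 0.2129, 0.023]
tool_rot: [0.004, -0.685, 0.728, 0.001]
contact_force: [0.5, 0.5, 0.2]
gripper_width: 0.596
```

Call:
carry_out([
  [[0,0,0],0],
  [[0,0,0],0],
  [[0,0,0],0],
  [[0,0,0],0],
], hand=0, newtons=50)

```text
t: 9.7
eef_pos: [0.6034, 0.2132, 0.0248]
tool_rot: [0.005, -0.685, 0.728, 0.0]
contact_force: [-0.4, -0.9, 6.2]
gripper_width: 0.216
```

Call:
carry_out([
  [[0,0,-4],0],
  [[0,0,-9],0],
  [[0,0,-14],0],
  [[0,0,-18],0],
  [[0,0,-18],0],
  [[0,0,-18],0],
])

```text
t: 10.45
eef_pos: [0.6018, 0.2115, 0.2044]
tool_rot: [0.005, -0.685, 0.728, 0.0]
contact_force: [-0.0, 0.7, -0.8]
gripper_width: 0.215
```

```bash
python3 - <<'E'
from h import *
o=readout.get_obs();print(o['gripper_width'])
# tray frame (yaw 3.8): driver slot y=-32
def slot(c,yaw,lx,ly): 
    a=np.radians(yaw);return np.array(c)+[lx*np.cos(a)-ly*np.sin(a),lx*np.sin(a)+ly*np.cos(a)]
for ly in(-.032,0,.032): print(ly,slot([.545,-.2],3.8,-.018,ly))
s=slot([.545,-.2],3.8,-.018,-.032);go(*s,.2,93.8)
im=read_camera('wrist');save(im,'w4.png')
E
```

```text
0.21495447644874846
-0.032 [ 0.52916034 -0.23312258]
0 [ 0.52703957 -0.20119293]
0.032 [ 0.52491881 -0.16926328]
t 10.45 pos [0.6018 0.2115 0.2044] yaw -93.5 q [-0.07  0.5  -0.5   1.67  0.27  1.03 -2.29] -> d [44.82  4.56  0.1 ] turn -7.3 or 172.7
```

View pics/w4.png

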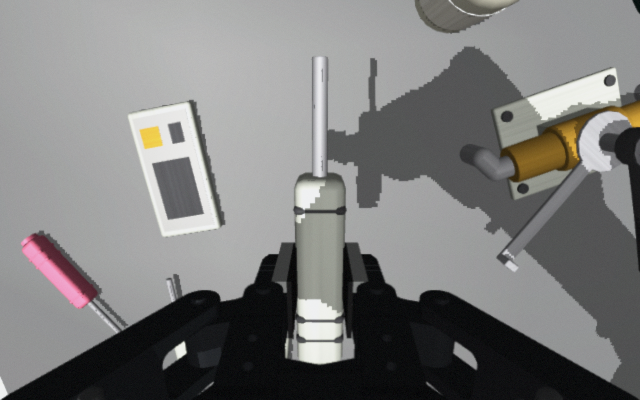

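Call:
carry_out([
  [[5,0.5,0],-1],
  [[10,1,0],-2],
  [[15,1.5,0],-3],
  [[20,2,0],-4],
  [[25,2.5,0],-5],
  [[30,3,0],-6],
  [[35,3.6,0],-7],
  [[40,4.1,0],-7.3],
  [[44.8,4.6,0],-7.3],
  [[44.8,4.6,0],-7.3],
])

```text
t: 11.75
eef_pos: [0.5259, -0.2382, 0.1986]
tool_rot: [-0.002, 0.728, -0.686, -0.001]
contact_force: [0.2, 0.5, -0.4]
gripper_width: 0.219
```

```bash
python3 - <<'E'
from h import *
o=readout.get_obs();print(o['gripper_width'],o['contact_force'])
go(.529,-.233,.028,94)
im=read_camera('wrist');save(im,'w5.png')
E
```

```text
0.21926320351726694 [ 0.21022488  0.4535308  -0.4020197 ]
t 11.75 pos [ 0.5259 -0.2382  0.1986] yaw -86.6 q [ 0.66  0.41 -0.43  1.82  0.2   0.96 -1.37] -> d [-0.41 -0.32 17.06] turn -0.6 or 179.4
```

View pics/w5.png

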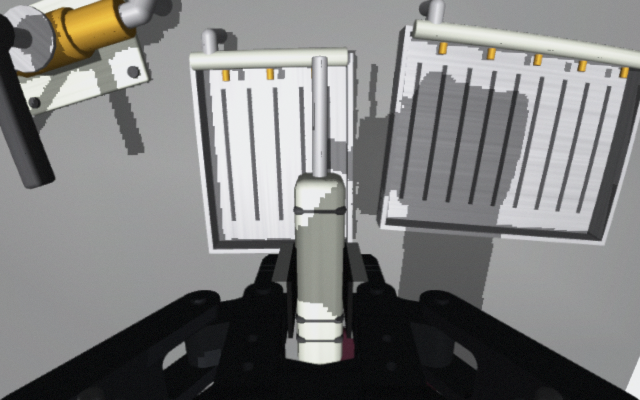

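```bash
python3 - <<'E'
from h import *
c=get_calibration('wrist')
a=p2w(c,211,252,.025);b=p2w(c,192,66,.025);r=p2w(c,355,66,.025);r2=p2w(c,353,150,.025);print(a,b,r,r2)
ang=lambda a,b:np.degrees(np.arctan2((b-a)[1],(b-a)[0]))
print(ang(a,b),ang(r2,r),ang(r,b))
f=[p2w(c,*p,.025) for p in((604,244),(381,229),(404,30),(640,62))];print(f,ang(f[0],f[1]),ang(f[1],f[2]))
E
```

```text
[ 0.45675143 -0.14000393  0.025     ] [ 0.6166029  -0.12675757  0.025     ] [ 0.62372977 -0.25660564  0.025     ] [ 0.55710335 -0.26062961  0.025     ]
4.737088935932547 3.4562422916144935 93.14159602237719
[array([ 0.4864331 , -0.50563822,  0.025     ]), array([ 0.48904994, -0.29149707,  0.025     ]), array([ 0.65335459, -0.29247119,  0.025     ]), array([ 0.64962249, -0.49678273,  0.025     ])] 89.29987305315248 -0.33968735195495753
```

Call:
carry_out([
  [[-0.6,-0.3,4],-0.5],
  [[-0.6,-0.3,8],-0.5],
  [[-0.6,-0.3,12],-0.5],
  [[-0.6,-0.3,15],-0.5],
  [[-0.6,-0.3,16.6],-0.5],
  [[-0.6,-0.3,16.8],-0.5],
  [[-0.6,-0.3,16.8],-0.5],
])

```text
t: 12.68
eef_pos: [0.5305, -0.2275, 0.0317]
tool_rot: [-0.004, 0.732, -0.681, -0.001]
contact_force: [-0.5, -0.2, -1.4]
gripper_width: 0.22
```

Call:
carry_out([
  [[0,0,0],0],
  [[0,0,0],0],
  [[0,0,0],0],
], hand=0.3)

```text
t: 13.05
eef_pos: [0.5308, -0.2276, 0.0322]
tool_rot: [-0.004, 0.732, -0.681, -0.001]
contact_force: [0.3, 0.6, -1.2]
gripper_width: 0.298
```

Call:
carry_out([
  [[0,0,-2],0],
  [[0,0,-5],0],
  [[0,0,-10],0],
  [[0,0,-15],0],
  [[0,0,-19],0],
  [[0,0,-19],0],
])

```text
t: 13.8
eef_pos: [0.5322, -0.2293, 0.2274]
tool_rot: [-0.005, 0.732, -0.681, 0.003]
contact_force: [-0.5, -0.4, -0.1]
gripper_width: 0.299
```

```bash
python3 - <<'E'
from h import *
look(.45,.3,'top2',.4,.015,'top')
go(.431,.268,.22,80.9)
E
```

```text
ctr [0.2509 0.23  ] size mm [ 17. 101.] ang 97.5
ctr [0.4293 0.2675] size mm [16. 81.] ang 170.9
ctr [0.4443 0.3683] size mm [ 15. 123.] ang 0.1
ctr [0.5232 0.492 ] size mm [16. 84.] ang 34.3
ctr [ 0.6135 -0.0647] size mm [26. 27.] ang 107.5
ctr [0.6153 0.3456] size mm [ 57. 116.] ang 6.2
ctr [0.6231 0.0098] size mm [ 93. 175.] ang 119.4
ctr [0.7947 0.1022] size mm [24. 25.] ang 179.1
ctr [0.5233 0.248 ] size mm [1156. 1631.] ang 90.8
t 13.85 pos [ 0.5309 -0.2291  0.225 ] yaw -85.9 q [ 0.66  0.38 -0.45  1.8   0.18  1.   -1.36] -> d [-50.3    6.42   0.64] turn 13.2 or -166.8
```

Call:
carry_out([
  [[-6,0.8,0],2],
  [[-12,1.5,0],4],
  [[-18,2.3,0],5],
  [[-24,3.1,0],7],
  [[-30,3.8,0],8],
  [[-36,4.6,0],10],
  [[-42,5.4,0],12],
  [[-47,6,0],13],
  [[-50.3,6.4,0.5],13.2],
  [[-50.3,6.4,0.5],13.2],
], hand=0.6)

```text
t: 15.1
eef_pos: [0.4292, 0.2705, 0.2206]
tool_rot: [0.004, -0.651, 0.759, 0.0]
contact_force: [-0.1, -0.8, -0.7]
gripper_width: 0.603
```

```bash
python3 -c "
from h import *
go(.431,.268,.0215,80.9)"
```

```text
t 15.1 pos [0.4292 0.2705 0.2206] yaw -98.8 q [-0.11  0.3  -0.68  1.95  0.23  0.96 -2.62] -> d [ 0.33 -0.12 19.91] turn 0.3 or -179.7
```

Call:
carry_out([
  [[0.3,-0.1,5],0.3],
  [[0.3,-0.1,10],0.3],
  [[0.3,-0.1,15],0.3],
  [[0.3,-0.1,18],0.3],
  [[0.3,-0.1,19.8],0.3],
  [[0.3,-0.1,19.8],0.3],
  [[0.3,-0.1,19.8],0.3],
])

```text
t: 15.98
eef_pos: [0.4315, 0.2686, 0.0236]
tool_rot: [0.005, -0.649, 0.761, -0.0]
contact_force: [0.2, 0.2, 0.7]
gripper_width: 0.602
```

Call:
carry_out([
  [[0,0,0],0],
  [[0,0,0],0],
  [[0,0,0],0],
  [[0,0,0],0],
], hand=0)

```text
t: 16.48
eef_pos: [0.4323, 0.269, 0.0249]
tool_rot: [0.005, -0.649, 0.761, -0.001]
contact_force: [-0.4, -0.6, 7.0]
gripper_width: 0.219
```

Call:
carry_out([
  [[0,0,-4],0],
  [[0,0,-9],0],
  [[0,0,-14],0],
  [[0,0,-18],0],
  [[0,0,-18],0],
  [[0,0,-18],0],
])

```text
t: 17.23
eef_pos: [0.4304, 0.2672, 0.2045]
tool_rot: [0.005, -0.649, 0.761, -0.001]
contact_force: [0.0, 0.8, -0.3]
gripper_width: 0.218
```

```bash
python3 -c "
from h import *
print(readout.get_obs()['gripper_width'])
go(.525,-.168,.2,94)"
```

```text
0.2181083694481214
t 17.23 pos [0.4304 0.2672 0.2045] yaw -99.1 q [-0.1   0.32 -0.68  1.97  0.25  0.93 -2.64] -> d [ 41.47 -16.25   0.29] turn -13.1 or 166.9
```

Call:
carry_out([
  [[5,-2,0],-2],
  [[10,-4,0],-3],
  [[15,-6,0],-5],
  [[20,-8,0],-6],
  [[25,-10,0],-8],
  [[30,-12,0],-10],
  [[35,-14,0],-12],
  [[39,-15.5,0],-13],
  [[41.5,-16.2,0],-13.1],
  [[41.5,-16.2,0],-13.1],
])

```text
t: 18.48
eef_pos: [0.5233, -0.1704, 0.2009]
tool_rot: [-0.004, 0.73, -0.684, -0.0]
contact_force: [-0.3, 0.7, -0.7]
gripper_width: 0.219
```

```bash
python3 -c "
from h import *
print(readout.get_obs()['gripper_width'])
go(.5255,-.170,.029,94)"
```

```text
0.21915706188820938
t 18.48 pos [ 0.5233 -0.1704  0.2009] yaw -86.3 q [ 0.62  0.37 -0.52  1.88  0.22  0.94 -1.5 ] -> d [ 0.07 -0.12 17.19] turn -0.3 or 179.7
```

Call:
carry_out([
  [[0,0,4],-0.3],
  [[0,0,8],-0.3],
  [[0,0,11],-0.3],
  [[0,0,13.5],-0.3],
  [[0,0,13.5],-0.3],
])

```text
t: 19.1
eef_pos: [0.5219, -0.1674, 0.0635]
tool_rot: [-0.003, 0.732, -0.681, -0.003]
contact_force: [-0.5, 0.8, -0.1]
gripper_width: 0.223
```

```bash
python3 -c "
from h import *
print(readout.get_obs()['gripper_width'])
go(.5255,-.170,.029,94)"
```

```text
0.22306168062317086
t 19.1 pos [ 0.5219 -0.1674  0.0635] yaw -85.8 q [ 0.55  0.56 -0.44  1.97  0.36  0.69 -1.61] -> d [ 0.31 -0.33  3.45] turn 0.2 or -179.8
```

Call:
carry_out([
  [[0.3,-0.3,2],0],
  [[0.3,-0.3,3.2],0],
  [[0.3,-0.3,3.2],0],
])

```text
t: 19.48
eef_pos: [0.5247, -0.1694, 0.0313]
tool_rot: [-0.003, 0.732, -0.681, -0.003]
contact_force: [0.4, 0.9, -0.9]
gripper_width: 0.217
```

Call:
carry_out([
  [[0,0,0],0],
  [[0,0,0],0],
  [[0,0,0],0],
], hand=0.3)

```text
t: 19.85
eef_pos: [0.525, -0.1695, 0.0318]
tool_rot: [-0.003, 0.732, -0.681, -0.003]
contact_force: [-0.5, 1.1, -0.2]
gripper_width: 0.298
```

Call:
carry_out([
  [[0,0,-2],0],
  [[0,0,-5],0],
  [[0,0,-10],0],
  [[0,0,-15],0],
  [[0,0,-19],0],
  [[0,0,-19],0],
])

```text
t: 20.6
eef_pos: [0.5272, -0.1713, 0.2268]
tool_rot: [-0.005, 0.732, -0.681, 0.001]
contact_force: [-0.1, -0.1, -1.3]
gripper_width: 0.296
```

```bash
python3 - <<'E'
from h import *
look(.45,.36,'top3',.3,.015,'top')
go(.426,.3675,.22,89.9)
im=read_camera('wrist');save(im,'w6.png')
E
```

```text
ctr [0.2509 0.2302] size mm [ 17. 100.] ang 98.0
ctr [0.4443 0.3683] size mm [ 15. 123.] ang 0.1
ctr [0.5232 0.492 ] size mm [16. 84.] ang 34.3
ctr [0.6152 0.3459] size mm [ 57. 116.] ang 5.9
ctr [0.5235 0.2479] size mm [1156. 1631.] ang 90.9
t 20.65 pos [ 0.5259 -0.1712  0.2245] yaw -85.8 q [ 0.64  0.35 -0.54  1.85  0.2   1.   -1.48] -> d [-54.46   6.04   0.78] turn 4.3 or -175.7
```

View pics/w6.png

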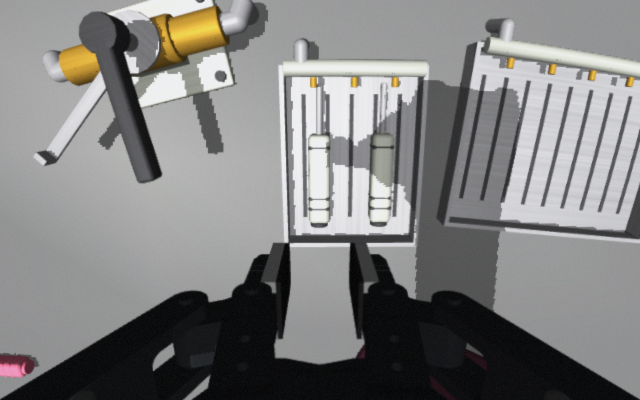

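Call:
carry_out([
  [[-6,0.7,0],0.5],
  [[-12,1.3,0],1],
  [[-18,2,0],1.5],
  [[-24,2.7,0],2],
  [[-30,3.3,0],2.5],
  [[-36,4,0],3],
  [[-42,4.7,0],3.5],
  [[-48,5.3,0.5],4],
  [[-53,5.9,0.5],4],
  [[-54.5,6,0.5],4],
], hand=0.6)

```text
t: 21.95
eef_pos: [0.4227, 0.3712, 0.221]
tool_rot: [-0.002, 0.71, -0.704, -0.003]
contact_force: [0.9, -1.1, 1.1]
gripper_width: 0.601
```

```bash
python3 -c "
from h import *
go(.427,.3675,.0215,90.2)"
```

```text
t 21.95 pos [0.4227 0.3712 0.221 ] yaw -89.5 q [-0.25  0.41 -0.74  1.82  0.32  1.02 -2.67] -> d [ 0.53 -0.45 19.95] turn 0.3 or -179.7
```

Call:
carry_out([
  [[0.3,-0.4,5],0.3],
  [[0.3,-0.4,10],0.3],
  [[0.3,-0.4,15],0.3],
  [[0.3,-0.4,18],0.3],
  [[0.3,-0.4,19.7],0.3],
  [[0.3,-0.4,19.7],0.3],
  [[0.3,-0.4,19.7],0.3],
])

```text
t: 22.82
eef_pos: [0.4272, 0.3703, 0.0251]
tool_rot: [-0.003, 0.708, -0.706, -0.003]
contact_force: [0.3, 0.3, -1.1]
gripper_width: 0.596
```

Call:
carry_out([
  [[0,0,0],0],
  [[0,0,0],0],
  [[0,0,0],0],
  [[0,0,0],0],
], hand=0)

```text
t: 23.32
eef_pos: [0.4279, 0.3708, 0.0265]
tool_rot: [-0.004, 0.708, -0.706, -0.003]
contact_force: [-0.5, -1.6, 7.5]
gripper_width: 0.215
```

Call:
carry_out([
  [[0,0,-4],0],
  [[0,0,-9],0],
  [[0,0,-14],0],
  [[0,0,-18],0],
  [[0,0,-18],0],
  [[0,0,-18],0],
])

```text
t: 24.08
eef_pos: [0.4274, 0.3683, 0.206]
tool_rot: [-0.004, 0.708, -0.706, -0.003]
contact_force: [0.3, -0.2, -0.2]
gripper_width: 0.216
```

```bash
python3 - <<'E'
from h import *
print(readout.get_obs()['gripper_width'])
go(.527,-.199,.2,94)
# sanity: where would neighbours' handles be, from w6 pixels -- recomputed later
E
```

```text
0.21562364792064198
t 24.07 pos [0.4274 0.3683 0.206 ] yaw -89.8 q [-0.25  0.43 -0.73  1.83  0.33  0.99 -2.68] -> d [56.76 -9.8   0.09] turn -3.8 or 176.2
```

Call:
carry_out([
  [[6,-1,0],-0.5],
  [[12,-2,0],-1],
  [[18,-3.1,0],-1.5],
  [[24,-4.1,0],-2],
  [[30,-5.2,0],-2.5],
  [[36,-6.2,0],-3],
  [[42,-7.2,0],-3.5],
  [[48,-8.3,0],-4],
  [[53,-9.2,0],-4],
  [[56.5,-9.8,0],-4],
])

```text
t: 25.32
eef_pos: [0.5258, -0.1992, 0.1989]
tool_rot: [-0.003, 0.731, -0.682, -0.004]
contact_force: [-0.4, -0.5, -0.2]
gripper_width: 0.22
```

```bash
python3 -c "
from h import *
print(readout.get_obs()['gripper_width'])
go(.527,-.199,.07,94)"
```

```text
0.22021974415926618
t 25.32 pos [ 0.5258 -0.1992  0.1989] yaw -86.0 q [ 0.7   0.41 -0.56  1.84  0.25  0.97 -1.47] -> d [ 0.11 -0.13 12.88] turn 0.0 or -180.0
```

Call:
carry_out([
  [[0.1,-0.1,4],0],
  [[0.1,-0.1,8],0],
  [[0.1,-0.1,11],0],
  [[0.1,-0.1,12.9],0],
  [[0.1,-0.1,12.9],0],
])

```text
t: 25.95
eef_pos: [0.5254, -0.1983, 0.0681]
tool_rot: [-0.002, 0.732, -0.682, -0.006]
contact_force: [-0.8, -0.1, -0.4]
gripper_width: 0.217
```

```bash
python3 -c "
from h import *
im=read_camera('wrist');save(im,'w7.png')
go(.527,-.199,.048,94)"
```

```text
t 26.0 pos [ 0.5264 -0.1986  0.0694] yaw -86.0 q [ 0.63  0.58 -0.48  1.93  0.38  0.73 -1.58] -> d [ 0.07 -0.06  2.14] turn 0.0 or -180.0
```

View pics/w7.png

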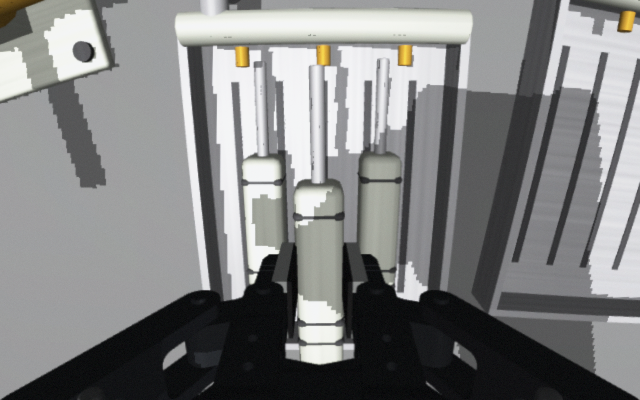

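Call:
carry_out([
  [[0.1,0,1.2],0],
  [[0.1,0,2.4],0],
  [[0.1,0,2.4],0],
])

```text
t: 26.38
eef_pos: [0.5257, -0.1992, 0.0445]
tool_rot: [-0.002, 0.732, -0.682, -0.005]
contact_force: [0.8, -0.1, -1.8]
gripper_width: 0.213
```

Call:
carry_out([
  [[0,0,0],0],
  [[0,0,0],0],
  [[0,0,0],0],
  [[0,0,0],0],
], hand=0.3)

```text
t: 26.88
eef_pos: [0.5258, -0.1993, 0.0447]
tool_rot: [-0.003, 0.732, -0.682, -0.005]
contact_force: [-0.5, -0.3, -1.0]
gripper_width: 0.297
```

Call:
carry_out([
  [[0,0,-2],0],
  [[0,0,-5],0],
  [[0,0,-10],0],
  [[0,0,-15],0],
  [[0,0,-18],0],
  [[0,0,-18],0],
])

```text
t: 27.62
eef_pos: [0.5283, -0.2014, 0.2288]
tool_rot: [-0.004, 0.732, -0.682, -0.002]
contact_force: [-0.5, -0.4, -0.4]
gripper_width: 0.296
```

```bash
python3 -c "
from h import *
im=read_camera('wrist');save(im,'w8.png')
look(.6,.36,'top4',.12,.012,'top')
go(.615,.345,.22,96)"
```

```text
ctr [0.6158 0.3465] size mm [ 57. 116.] ang 5.9
t 27.73 pos [ 0.5264 -0.2012  0.2254] yaw -86.0 q [ 0.72  0.38 -0.58  1.81  0.23  1.02 -1.45] -> d [-53.85 -12.68   1.06] turn -2.0 or 178.0
```

View pics/w8.png

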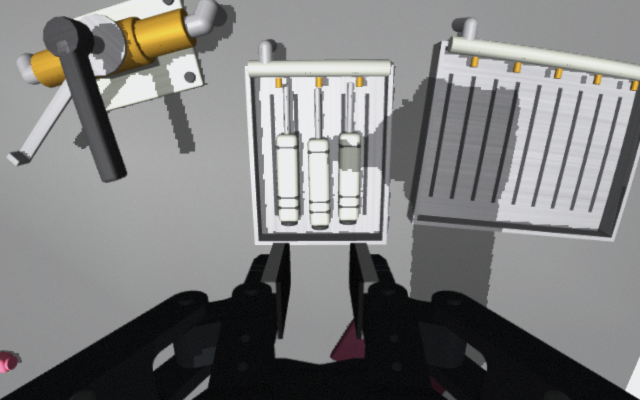

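Call:
carry_out([
  [[-6,-1.4,0],0],
  [[-12,-2.8,0],-0.5],
  [[-18,-4.2,0],-0.5],
  [[-24,-5.6,0],-1],
  [[-30,-7,0],-1],
  [[-36,-8.5,0],-1.5],
  [[-42,-9.9,0],-2],
  [[-48,-11.3,0.5],-2],
  [[-53,-12.5,1],-2],
  [[-54,-12.7,1],-2],
], hand=1)

```text
t: 28.98
eef_pos: [0.6124, 0.351, 0.2184]
tool_rot: [-0.002, 0.745, -0.667, -0.007]
contact_force: [0.3, -0.4, -0.8]
gripper_width: 1.001
```

```bash
python3 -c "
from h import *
go(.6155,.346,.06,96)"
```

```text
t 28.98 pos [0.6124 0.351  0.2184] yaw -83.6 q [-0.19  0.64 -0.65  1.47  0.39  1.17 -2.35] -> d [ 0.72 -0.36 15.83] turn 0.4 or -179.6
```

Call:
carry_out([
  [[0.5,-0.3,4],0.4],
  [[0.5,-0.3,8],0.4],
  [[0.5,-0.3,12],0.4],
  [[0.5,-0.3,15.8],0.4],
  [[0.5,-0.3,15.8],0.4],
])

```text
t: 29.6
eef_pos: [0.6125, 0.345, 0.0562]
tool_rot: [0.003, 0.743, -0.669, -0.007]
contact_force: [-0.2, -1.0, -0.3]
gripper_width: 1.0
```

```bash
python3 -c "
from h import *
im=read_camera('wrist');save(im,'w9.png')
go(.6155,.346,.015,96)"
```

```text
t 29.65 pos [0.6139 0.3465 0.0589] yaw -84.1 q [-0.22  0.8  -0.58  1.57  0.49  0.93 -2.43] -> d [ 0.11 -0.2   4.38] turn -0.1 or 179.9
```

View pics/w9.png

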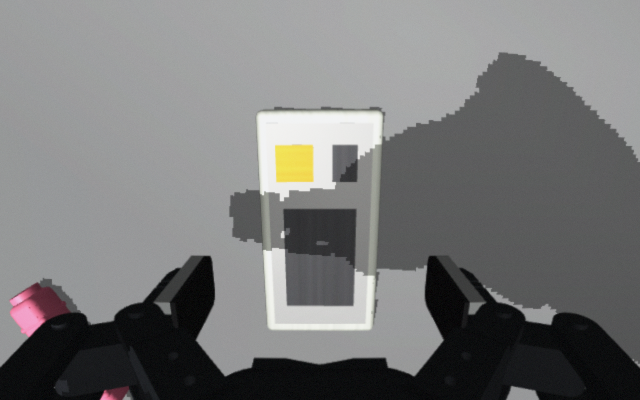

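Call:
carry_out([
  [[0.1,-0.2,2],0],
  [[0.1,-0.2,3.6],0],
  [[0.1,-0.2,4.4],0],
  [[0.1,-0.2,4.4],0],
])

```text
t: 30.15
eef_pos: [0.6151, 0.346, 0.0142]
tool_rot: [0.001, 0.743, -0.669, -0.007]
contact_force: [0.4, -0.3, 0.5]
gripper_width: 0.998
```

Call:
carry_out([
  [[0,0,0],0],
  [[0,0,0],0],
  [[0,0,0],0],
  [[0,0,0],0],
], hand=0, newtons=60)

```text
t: 30.65
eef_pos: [0.6156, 0.3466, 0.0152]
tool_rot: [0.0, 0.743, -0.669, -0.007]
contact_force: [-0.5, -0.9, 5.5]
gripper_width: 0.679
```

```bash
python3 v.py
```

```text
30.65 [0.61558169 0.34656693 0.01524634] 0.6792929010435675 [-0.51823949 -0.93480388  5.45903517] [-0.14247411  0.14950854 -0.02887692]
92.11367881941315 0.36381446371125
-84.03680714308112
```

Call:
carry_out([
  [[0,0,-3],0],
  [[0,0,-7],0],
  [[0,0,-12],0],
  [[0,0,-17],0],
  [[0,0,-18],0],
  [[0,0,-18],0],
])

```text
t: 31.4
eef_pos: [0.6174, 0.3445, 0.1949]
tool_rot: [0.0, 0.743, -0.669, -0.007]
contact_force: [-0.9, 0.3, -1.8]
gripper_width: 0.678
```

```bash
python3 -c "
from h import *
print(readout.get_obs()['gripper_width'])
go(.571,-.399,.21,89.3)"
```

```text
0.678429798313262
t 31.4 pos [0.6174 0.3445 0.1949] yaw -84.0 q [-0.18  0.66 -0.64  1.48  0.4   1.14 -2.35] -> d [73.45 12.35 -2.11] turn 6.7 or -173.3
```

Call:
carry_out([
  [[5,0.8,-1],0.5],
  [[11,1.8,-2],1],
  [[17,2.8,-2],1.5],
  [[23,3.8,-2],2],
  [[29,4.8,-2],2.5],
  [[35,5.8,-2],3],
  [[41,6.8,-2],3.5],
  [[47,7.8,-2],4],
  [[53,8.8,-2],4.5],
  [[58,9.7,-2],5],
])

```text
t: 32.65
eef_pos: [0.5791, -0.2454, 0.2073]
tool_rot: [0.002, 0.712, -0.702, -0.009]
contact_force: [1.5, -0.1, -1.0]
gripper_width: 0.675
```

```bash
python3 -c "
from h import *
print(readout.get_obs()['gripper_width'])
go(.571,-.399,.14,89.3)"
```

```text
0.6754414328417829
t 32.65 pos [ 0.5791 -0.2454  0.2073] yaw -89.2 q [ 0.71  0.51 -0.56  1.67  0.3   1.07 -1.5 ] -> d [15.41  0.94  6.59] turn 1.5 or -178.5
```

Call:
carry_out([
  [[5,0.3,1],0.5],
  [[10,0.6,3],1],
  [[14,0.9,5],1.3],
  [[15.4,0.9,6.5],1.3],
  [[15.4,0.9,6.5],1.3],
  [[15.4,0.9,6.5],1.3],
])

```text
t: 33.4
eef_pos: [0.5724, -0.3962, 0.141]
tool_rot: [-0.001, -0.705, 0.709, 0.009]
contact_force: [0.1, 0.0, -0.5]
gripper_width: 0.681
```

```bash
python3 -c "
from h import *
print(readout.get_obs()['gripper_width'])
im=read_camera('wrist');save(im,'w10.png')
go(.571,-.399,.0205,89.3)"
```

```text
0.6814254583778836
t 33.45 pos [ 0.5727 -0.3964  0.1417] yaw -90.3 q [ 0.84  0.67 -0.5   1.55  0.35  1.03 -1.32] -> d [ 0.39  0.   12.12] turn 0.4 or -179.6
```

View pics/w10.png

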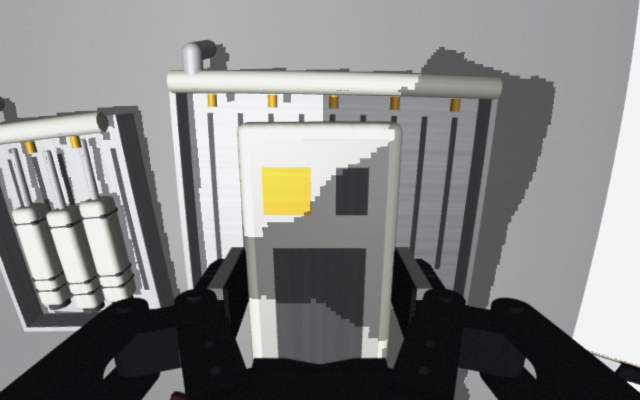

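Call:
carry_out([
  [[0.3,0,3],0.4],
  [[0.3,0,6.5],0.4],
  [[0.3,0,9.5],0.4],
  [[0.3,0,11.3],0.4],
  [[0.3,0,12],0.4],
  [[0.3,0,12],0.4],
])

```text
t: 34.2
eef_pos: [0.5716, -0.398, 0.0223]
tool_rot: [-0.001, -0.703, 0.711, 0.008]
contact_force: [0.4, -0.0, -1.1]
gripper_width: 0.683
```

Call:
carry_out([
  [[0,0,0],0],
  [[0,0,0],0],
  [[0,0,0],0],
  [[0,0,0],0],
], hand=0.9)

```text
t: 34.7
eef_pos: [0.5717, -0.3981, 0.0226]
tool_rot: [-0.001, -0.703, 0.711, 0.008]
contact_force: [0.6, -0.2, -0.9]
gripper_width: 0.897
```

Call:
carry_out([
  [[0,0,-2],0],
  [[0,0,-5],0],
  [[0,0,-10],0],
  [[0,0,-15],0],
  [[0,0,-20],0],
  [[0,0,-23],0],
  [[0,0,-23],0],
])

```text
t: 35.58
eef_pos: [0.5762, -0.4009, 0.2575]
tool_rot: [-0.0, -0.703, 0.711, 0.004]
contact_force: [-0.3, -0.1, -0.9]
gripper_width: 0.9
```

```bash
python3 -c "
from h import *
im=read_camera('wrist');save(im,'w11.png')
look(.55,-.35,'top5',.2,.012,'top')
t=np.radians(197.6);go(*(AX+.08*np.array([np.cos(t),np.sin(t)])),.24,107.6)"
```

```text
ctr [ 0.5522 -0.1996] size mm [129. 179.] ang 4.5
ctr [ 0.5817 -0.3798] size mm [159. 183.] ang 178.7
t 35.67 pos [ 0.5744 -0.4003  0.253 ] yaw -90.7 q [ 0.86  0.58 -0.52  1.44  0.29  1.22 -1.28] -> d [-35.87   2.56   1.67] turn -18.3 or 161.7
```

View pics/w11.png

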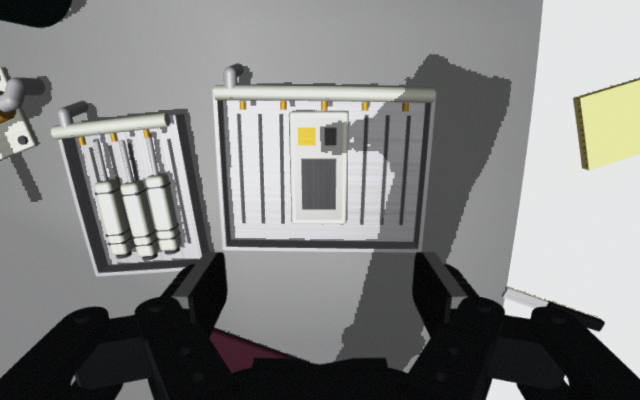

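Call:
carry_out([
  [[-5,0.3,0],-2.5],
  [[-11,0.7,0],-5.5],
  [[-17,1.2,0],-8.5],
  [[-23,1.6,0],-11.5],
  [[-29,2,0],-14.5],
  [[-34,2.4,1],-17.5],
  [[-35.9,2.6,1.6],-18.3],
  [[-35.9,2.6,1.6],-18.3],
  [[-35.9,2.6,1.6],-18.3],
], hand=0.5)

```text
t: 36.8
eef_pos: [0.5524, -0.0431, 0.2403]
tool_rot: [0.0, 0.806, -0.592, -0.008]
contact_force: [-0.6, -1.0, 0.3]
gripper_width: 0.504
```

```bash
python3 - <<'E'
from h import *
c=get_calibration('wrist');im=read_camera('wrist');save(im,'w12.png')
t=np.radians(197.6);p=(AX+.08*np.array([np.cos(t),np.sin(t)]));go(*p,.097,107.6)
print(w2p(c,[[*AX,.11],[*(AX+.105*np.array([np.cos(t),np.sin(t)])),.104],[.538,.0595,.072]]))
E
```

```text
t 36.85 pos [ 0.5525 -0.0432  0.2405] yaw -72.6 q [ 0.55  0.38 -0.72  1.81  0.27  1.07 -1.54] -> d [-1.000e-02 -2.200e-01  1.435e+01] turn -0.2 or 179.8
[[317.78115731  79.34335169]
 [318.3930313  222.46680742]
 [198.47910686 162.26206489]]
```

View pics/w12.png

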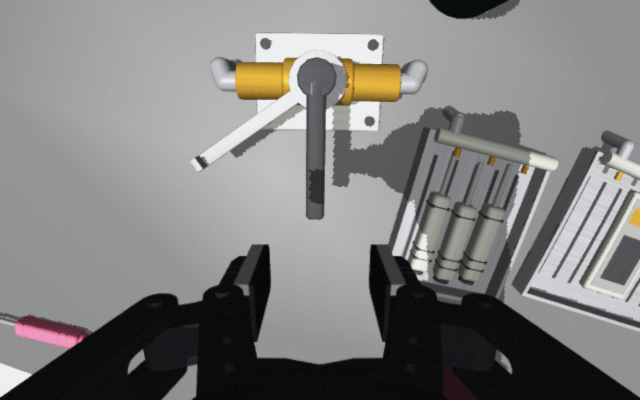

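Call:
carry_out([
  [[-0.1,-0.2,5],0],
  [[-0.1,-0.2,10],0],
  [[-0.1,-0.2,13],0],
  [[-0.1,-0.2,14.3],0],
  [[-0.1,-0.2,14.3],0],
])

```text
t: 37.48
eef_pos: [0.5524, -0.0413, 0.0973]
tool_rot: [0.0, 0.806, -0.592, -0.008]
contact_force: [0.5, 0.9, 1.2]
gripper_width: 0.502
```

Call:
carry_out([
  [[0,0,0],0],
  [[0,0,0],0],
  [[0,0,0],0],
  [[0,0,0],0],
  [[0,0,0],0],
], hand=0, newtons=40)

```text
t: 38.1
eef_pos: [0.5524, -0.0379, 0.099]
tool_rot: [-0.001, 0.806, -0.592, -0.009]
contact_force: [-4.2, 7.9, 5.6]
gripper_width: 0.155
```

```bash
python3 v.py; python3 -c "
from h import *
arc(197.6,144,10,.079)"
```

```text
38.1 [ 0.55242149 -0.03789116  0.09895966] 0.15488426295802368 [-4.20630377  7.86191985  5.5966803 ] [ 1.51867859  0.86640591 -0.35443456]
195.25937405973184 0.07937699983681838
-72.57227676702962
[[np.float64(-0.7), np.float64(-0.0), 0], np.float64(5.4)]
[[np.float64(-1.5), np.float64(-0.1), 0], np.float64(10.7)]
[[np.float64(-2.2), np.float64(-0.3), 0], np.float64(16.1)]
[[np.float64(-2.9), np.float64(-0.5), 0], np.float64(21.4)]
[[np.float64(-3.6), np.float64(-0.8), 0], np.float64(26.8)]
[[np.float64(-4.2), np.float64(-1.2), 0], np.float64(32.2)]
[[np.float64(-4.8), np.float64(-1.6), 0], np.float64(37.5)]
[[np.float64(-5.4), np.float64(-2.1), 0], np.float64(42.9)]
[[np.float64(-5.9), np.float64(-2.6), 0], np.float64(48.2)]
[[np.float64(-6.4), np.float64(-3.2), 0], np.float64(53.6)]
```

Call:
carry_out([
  [[-0.7,0,0],5.4],
  [[-1.5,-0.1,0],10.7],
  [[-2.2,-0.3,0],16.1],
  [[-2.9,-0.5,0],21.4],
  [[-3.6,-0.8,0],26.8],
  [[-4.2,-1.2,0],32.2],
  [[-4.8,-1.6,0],37.5],
  [[-5.4,-2.1,0],42.9],
  [[-5.9,-2.6,0],48.2],
  [[-5.9,-2.6,0],48.2],
])

```text
t: 39.35
eef_pos: [0.5603, 0.0265, 0.0994]
tool_rot: [-0.002, -0.494, 0.869, 0.008]
contact_force: [4.1, 1.5, -14.4]
gripper_width: 0.152
```

```bash
sed -i 's/^AX=.*/AX=np.array([.629,-.014])/' h.py; python3 v.py; python3 -c "
from h import *
d=readout.get_obs()['eef_pos'][:2]-AX;t=np.degrees(np.arctan2(d[1],d[0]));arc(t,141,4,np.hypot(*d))"
```

```text
39.35 [0.56026142 0.02650521 0.09941798] 0.15199553367738472 [  4.05912403   1.52045803 -14.36662844] [ 0.09761529 -1.25447127  0.12300671]
149.490659755425 0.07978511262299744
-120.75887410820887
[[np.float64(-0.3), np.float64(-0.0), 0], np.float64(2.1)]
[[np.float64(-0.6), np.float64(-0.0), 0], np.float64(4.2)]
[[np.float64(-0.9), np.float64(-0.0), 0], np.float64(6.4)]
[[np.float64(-1.2), np.float64(-0.1), 0], np.float64(8.5)]
```

Call:
carry_out([
  [[-0.3,0,0],2.1],
  [[-0.6,0,0],4.2],
  [[-0.9,0,0],6.3],
  [[-1.2,-0.1,0],8.4],
  [[-1.2,-0.1,0],8.4],
  [[-1.2,-0.1,0],8.4],
])

```text
t: 40.1
eef_pos: [0.5673, 0.0364, 0.0994]
tool_rot: [-0.002, -0.429, 0.903, 0.008]
contact_force: [3.0, -0.1, -12.5]
gripper_width: 0.154
```

```bash
python3 v.py
```

```text
40.1 [0.56725512 0.03639879 0.09942094] 0.15357203721155455 [  3.00930501  -0.12928126 -12.54912942] [-0.11352547 -0.78124094 -0.10778714]
140.77721673549865 0.07970237453357287
-129.17500851468674
```

Call:
carry_out([
  [[0,0,0],0],
  [[0,0,0],0],
  [[0,0,0],0],
], hand=0.4)

```text
t: 40.48
eef_pos: [0.5677, 0.0367, 0.1002]
tool_rot: [-0.002, -0.429, 0.903, 0.008]
contact_force: [-0.2, 0.2, -0.1]
gripper_width: 0.397
```

Call:
carry_out([
  [[0,0,-3],0],
  [[0,0,-8],0],
  [[0,0,-12],0],
  [[0,0,-15],0],
  [[0,0,-15],0],
  [[0,0,-15],0],
])

```text
t: 41.22
eef_pos: [0.5686, 0.0347, 0.2497]
tool_rot: [-0.002, -0.429, 0.903, 0.008]
contact_force: [-0.5, -0.5, -0.7]
gripper_width: 0.399
```

```bash
python3 - <<'E'
from h import *
im=read_camera('wrist');save(im,'w13.png')
E
```

```text
(no output)
```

View pics/w13.png

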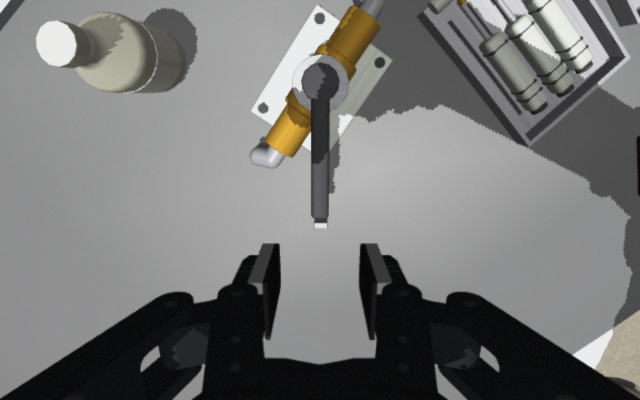

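```bash
python3 - <<'E'
from h import *
for n in('scene','top'):
    read_camera(n);c=get_calibration(n)
    for q in('frame0','driver0'):
        for d in models.spot_in(q,n)[:7]: print(n,q,round(d['score'],2),np.round(p2w(c,d['centre'][1],d['centre'][0],.015),3))
bot.hand_in()
E
```

```text
scene frame0 0.57 [ 0.57  -0.379  0.015]
scene driver0 0.78 [ 0.536 -0.226  0.015]
scene driver0 0.71 [ 0.518 -0.2    0.015]
scene driver0 0.7 [0.524 0.494 0.015]
scene driver0 0.69 [0.321 0.46  0.015]
scene driver0 0.61 [0.25  0.229 0.015]
scene driver0 0.56 [ 0.523 -0.167  0.015]
top frame0 0.75 [ 0.576 -0.397  0.015]
top driver0 0.81 [0.313 0.455 0.015]
top driver0 0.74 [ 0.527 -0.233  0.015]
top driver0 0.7 [ 0.579 -0.4    0.015]
top driver0 0.67 [ 0.533 -0.2    0.015]
top driver0 0.65 [0.253 0.225 0.015]
top driver0 0.48 [ 0.533 -0.167  0.015]
top driver0 0.48 [0.526 0.481 0.015]
the job is handed in; nothing more can be done
```

The job is done and handed in at about 41 s on the robot's clock. I shut the valve against its stop. Then I laid the one frame present in the wide tray and the three real screwdrivers in the narrow tray. Last, I opened the lever to line up with the set tab's arm and backed the gripper clear. I left the pink and green look-alikes alone.

- **Lever:** the last wrist picture shows it along the arm, within about 1 pixel (roughly 0.5°). The gripper had released it, with near-zero force reading and the hand about 15 cm above.
- **Parts in trays:** the frame was found at (0.57, -0.38 to -0.40), against a wide-tray centre of (0.57, -0.40). The three screwdrivers were found at y ≈ -0.23, -0.20 and -0.17, against a narrow-tray centre of (0.545, -0.20). The top camera also reported a weak "driver" on top of the frame, which I took to be a false hit.
- **Failed or disagreeing checks:** the one segmentation I tried in the wrist pictures found nothing, so I used the top camera for the grasps. My first estimate of the valve axis was about 3 mm off in y, and I corrected it before the final turn. The bottle, mug and phone were not measured again at the end, but no move went near them.

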